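# Comb scattered stirring sticks into a packed row

## Task

Take the rake from its rest and comb the four scattered stirring sticks up the tray until they lie flat and parallel, side by side against the metal stop, then press the row snug against the stop with the rake: firmly enough to feel it seat, but gently, so the stop is not strained or shifted. Move the sticks only with the rake, do not grind it into the tray, leave the other things on the bench alone, and stand the rake back in its rest, teeth down.

Things in the scene. Friction and masses are not known exactly. Their poses are not given: they have to be found in the camera images.
- tray: White shallow tray, fixed, 280 (its x) x 180 (its y) mm. Origin: centre of its underside; flat inner floor 6 mm above it. Walls at both y sides and the far (+x) end, 6 mm thick, 14 mm tall over the bench; near (-x) end open; 168 mm clear inside. The stop crosses the far end. Sticks lie between it and x = -112 mm, so the rake can be set down at x = -128 mm (near end) behind them.
- slot (a point): Point on the tray's floor and midline, amid the stop's range; axes as the tray's. The stop is a dark steel bar across the tray, 14 mm thick, 166 long, 16 tall; its front face (towards the sticks) stands anywhere within 18 mm of this point along the tray's x. It is not measured: feel for it. Friction holds it: it slips at 20 N. A snug press is 4 to 10 N, over 15 N too hard. (stop_c0 in the rules: its centre.)
- rest: White open rest for the rake, fixed, outside 40 (its x) x 128 (its y) x 20 mm tall, walls and floor 4 mm thick, inside 32 x 120 mm. Origin: centre of its underside. It can be on the left or the right of the tray.
- rake: Hand rake standing on its teeth in the rest. 8 orange teeth in a row along its y (99 mm overall, gaps 5 mm), 10 mm thick in x (flat faces at x = +-5), 22 mm long; bar 12 x 100 mm above, up to 30 mm; orange grip block 24 mm thick in x, 44 in y, from 30 to 76 mm above the tips. Origin: middle of the plane of the tooth tips, z up. About 0.12 kg. Same front and back.
- stick1: Blue square plastic stirring stick, 10 x 10 mm, 80 mm long along its y, lying flat in the tray. Origin: centre of its underside. About 16 g, slides on the tray; the four lie one behind another along the tray, askew by up to about 36 degrees.
- stick2: Red square plastic stirring stick, 10 x 10 mm, 80 mm long along its y, lying flat in the tray. Origin: centre of its underside. About 16 g, slides on the tray; the four lie one behind another along the tray, askew by up to about 36 degrees.
- stick3: Yellow square plastic stirring stick, 10 x 10 mm, 80 mm long along its y, lying flat in the tray. Origin: centre of its underside. About 16 g, slides on the tray; the four lie one behind another along the tray, askew by up to about 36 degrees.
- stick4: Green square plastic stirring stick, 10 x 10 mm, 80 mm long along its y, lying flat in the tray. Origin: centre of its underside. About 16 g, slides on the tray; the four lie one behind another along the tray, askew by up to about 36 degrees.
- vial: Bystander: small jar with white cap, 28 mm diameter, 50 mm tall, stands left of the tray. Origin at the centre of its underside.
- vial2: Bystander: small jar with blue cap, 28 mm diameter, 50 mm tall, stands right of the tray. Origin at the centre of its underside.
- pipette: Bystander: grey pipette lying on the bench beyond the tray, about 240 mm long along its x, 22 mm thick. Origin under its middle.
- tipbox: Bystander, fixed: purple tip box with clear lid, 87 (x) x 124 (y) x 67 mm tall, on the side of the tray where the rest is not. Origin at the centre of its underside.
Things that resemble listed ones, but are neither listed nor needed, are in the scene too. There is more than one size of the stick2; the job needs the middle-sized. There is more than one size of the stick1; the job needs the larger.

How it is judged:
On the way, in this order (a step that is already met when the one before it is completed fails the run):
1. the rake is lifted out of its rest (height (world z) of rake above 0.04 m and angle between rake's own z axis and vertical below 0.3 rad), for 0.1 s.
2. the rake, teeth down in the tray, holds the four sticks, flat and parallel, pressed against the stop with at least 3 N (angle between the y axis of each of stick1, stick2, stick3, stick4 and the y axis of tray, either way round below 0.06 rad and x of stop_c0 in the frame of stick1 between 0 and 0.0455 m and z of each of stick1, stick2, stick3, stick4 in the frame of tray below 0.0095 m and y of stick1 in the frame of tray between -0.035 and 0.035 m and x of stop_c0 in the frame of stick2 between 0 and 0.0455 m and y of stick2 in the frame of tray between -0.035 and 0.035 m and x of stop_c0 in the frame of stick3 between 0 and 0.0455 m and y of stick3 in the frame of tray between -0.035 and 0.035 m and x of stop_c0 in the frame of stick4 between 0 and 0.0455 m and y of stick4 in the frame of tray between -0.035 and 0.035 m and contact force between stop_c0 and anything else above 3 N and (contact force between rake and stick1 above 2 N or contact force between rake and stick2 above 2 N or contact force between rake and stick3 above 2 N or contact force between rake and stick4 above 2 N)), for 0.3 s.
At the end, for the whole second after the job is handed in: Four sticks flat in the tray (3.5 mm), parallel to the stop (0.06 rad), packed on it (farthest centre line within 38.5 mm of its face; 35 is perfect), middles within 35 mm of the tray's midline; stop within 3 mm of its start; rake upright (0.1 rad), teeth on the floor of its rest; all at rest (angle between the y axis of each of stick1, stick2, stick3, stick4 and the y axis of tray, either way round below 0.06 rad and x of stop_c0 in the frame of stick1 between 0 and 0.0455 m and z of each of stick1, stick2, stick3, stick4 in the frame of tray below 0.0095 m and y of stick1 in the frame of tray between -0.035 and 0.035 m and x of stop_c0 in the frame of stick2 between 0 and 0.0455 m and y of stick2 in the frame of tray between -0.035 and 0.035 m and x of stop_c0 in the frame of stick3 between 0 and 0.0455 m and y of stick3 in the frame of tray between -0.035 and 0.035 m and x of stop_c0 in the frame of stick4 between 0 and 0.0455 m and y of stick4 in the frame of tray between -0.035 and 0.035 m and linear speed of each of stick1, stick2, stick3, stick4, rake below 0.01 m/s and distance of stop_c0 from where it was at the start of the episode below 0.003 m and x of rake in the frame of rest between -0.016 and 0.016 m and y of rake in the frame of rest between -0.02 and 0.02 m and z of rake in the frame of rest below 0.008 m and angle between rake's own z axis and vertical below 0.1 rad); the robot touches nothing.
It fails at once if the stop is pressed with more than 15 N (contact force between stop_c0 and anything else above 15 N).
It fails at once if the stop is shifted by more than 3 mm (distance of stop_c0 from where it was at the start of the episode above 0.003 m).
It fails at once if the robot itself touches a stick (contact force between any of the fingers, the arm and stick1 above 0.3 N or contact force between any of the fingers, the arm and stick2 above 0.3 N or contact force between any of the fingers, the arm and stick3 above 0.3 N or contact force between any of the fingers, the arm and stick4 above 0.3 N).
It fails at once if the rake is ground into the tray with more than 20 N (contact force between rake and tray above 20 N).
It fails at once if a bystander is moved by more than 20 mm (distance of any of vial, vial2, pipette from where it was at the start of the episode above 0.02 m).
It also fails if it takes over 58 s, if anything falls off the work surface, if the arm or the gripper's body presses on something with over 40 N, if the wrist force passes 120 N, or if a joint passes its speed limit or range.

## Robot

A 7-joint arm with a two-finger parallel gripper is mounted at the origin on the work surface. World frame = base frame: x ahead of the robot, y to its left, z up, the work surface at z = 0. Lengths are in m, angles in rad, forces in N, time in s.
With the tool pointing down it reaches from about 0.4 to 0.85 m from the base axis. Payload 10.4 kg.
Tool frame: the origin (TCP) lies between the finger pads; the fingertips stand tcp_to_tips ahead of it and the grasp point (between the pads) lies 8 mm behind it (tcp_to_tips is the distance from the TCP to the fingertips, in m); z points along the fingers, y is the line along which they close (so a half turn about z gives the same grasp; the last joint's range is limited). The gripper opens to 85 mm and grips with 20 to 120 N. Pads are 22 mm wide; open, the fingers measure 114 mm over their backs; the gripper's body (76 mm by 85 mm) begins 54 mm behind the grasp point. The pads swing forward as they close: fully open they stand 13 mm farther back than shut.
Start: joints at [1.087, 0.332, -0.065, 1.46, 0.022, 1.35, -0.088], TCP at [0.278, -0.56, 0.242] pointing down, gripper open.
Joint ranges: [-2.6, 2.6], [-0.5, 2.12], [-1.47, 1.34], [0.16, 2.42], [-1.27, 4.41], [0.06, 2.06], [-2.6, 2.6]. Speed limits (rad/s): [2.22, 2.22, 2.79, 2.79, 3.14, 3.14, 3.14].

## Interface

Orientations are given as a unit quaternion [x, y, z, w].
In Python, from workcell import * gives the robot as it stands.
- The arm moves only by the tool apply_moves, never from a script. Its argument "rows" is a list of rows, each an object of numbers: "x", "y", "z": the shift along the tool's x, y, z in mm; "ax", "ay", "az": the turn, a rotation vector about the tool's x, y, z in degrees; "gripper": the closure, from 0 (fully open) to 1 (shut). A call has 1 to 5 rows; each row shifts and turns the commanded pose from where the row before left it, along the tool's axes as they then stand; what a row does not reach is not made up. A row lasts 1/12 s, in which the tool goes at most 41.7 mm and 7.16 degrees, less where a joint would pass 70% of its speed; a pose out of reach is approached as far as the arm can. A call with a gripper value outside its range is refused whole. The fingers move at their own pace and stop on an object; "newtons" is the grip in N (left out, the last holds). Time passes only in rows, so rows that do not move let the fingers close. It gives the time, the measured TCP pose, the force, the opening and the grip force at its end, in the units of the state.
- get_obs(): the state, without advancing time (a new reading comes with each control period).
- camera(name): name is "side" or "top" or "wrist"; returns a dict with "color" (420x560x3 uint8, red, green, blue), "fov_y" (degrees; the focal length in pixels is half the picture's height over the tangent of half this angle, whatever the lens; pixels are square), "cx", "cy" (the principal point, pixels), "k1" (the pictures are not rectified: a ray, as slopes to the right and down, at radius r is drawn at 1 + k1 r^2 times it, then the intrinsics apply), "rvec" (rotation vector, rad) and "tvec" (3), from world to camera coordinates, as OpenCV has them. Camera axes: x right, y down, z forward; pixel columns grow to the right and rows downward; lengths in m; the calibration is good to about 2 mm. A picture is of the moment at which its call begins. There is no depth.
- hand_in(): hands the job in; it is judged then, once.
The state is a dict: "clock": time; "joint_pos": joint angles; "joint_velocities": joint speeds; "tau": joint torques, N m; "position": TCP position; "ee_rot": TCP orientation; "ft_force": force on the tool from outside, world axes, zero at the start; "torque": the same for the moment, N m; "grip_width": opening from 0.0 (shut) to 1.0 (fully open); "grasp_force": force on a finger pad.
Only numpy, scipy, OpenCV 4.12 (cv2) and the standard library are available. Lean on these libraries where they do the work, as an engineer would, in place of code of your own. Each camera call takes 0.05 s, during which the arm holds its last target. There are 200 camera calls.

## Working session

There is one attempt and no reset: what is moved stays moved. The work goes in short steps, Python scripts to look and compute and a tool call to move; the robot and the scene stay as the last step left them, time stands still between calls to the robot, and variables do not carry over. Pictures are saved under pics/ and viewed, at most 11 in all, crops included, and the job is handed in when it is done.

Besides the shell and the picture viewer there is one more tool, called after "Emit:" as name(argument=value, ...) on one line, values as JSON. apply_moves: Moves the arm, as the interface text tells. Its arguments: {"type":"object","properties":{"rows":{"type":"array","items":{"type":"object","properties":{"x":{"type":"number"},"y":{"type":"number"},"z":{"type":"number"},"ax":{"type":"number"},"ay":{"type":"number"},"az":{"type":"number"},"gripper":{"type":"number"}}}},"newtons":{"type":"number"}},"required":["rows"]}

```bash
mkdir -p pics; ls; cat > h.py <<'E'
from workcell import *
import numpy as np, cv2
from scipy.spatial.transform import Rotation as R
def K(c):
    f=210/np.tan(np.radians(c['fov_y'])/2)
    return np.array([[f,0,c['cx']],[0,f,c['cy']],[0,0,1.]])
def ray(c,uv):
    d=np.array([c['k1'],0,0,0,0.])
    p=cv2.undistortPoints(np.float64(uv).reshape(-1,1,2),K(c),d).reshape(-1,2)
    Rm=cv2.Rodrigues(np.float64(c['rvec']))[0]; t=np.float64(c['tvec']).ravel()
    return -Rm.T@t, np.c_[p,np.ones(len(p))]@Rm
def onz(c,uv,z):
    o,d=ray(c,uv); return o+d*((z-o[2])/d[:,2])[:,None]
def proj(c,P):
    return cv2.projectPoints(np.float64(P).reshape(-1,1,3),np.float64(c['rvec']),np.float64(c['tvec']),K(c),np.array([c['k1'],0,0,0,0.]))[0].reshape(-1,2)
def save(c,n): cv2.imwrite('pics/'+n,c['color'][:,:,::-1])
E
python3 - <<'E'
from h import *
import pickle
o=get_obs();print({k:np.round(v,3) for k,v in o.items()})
try: print(tcp_to_tips)
except Exception as e: print(e)
C={}
for n in('side','top','wrist'):
    c=camera(n);C[n]=c;save(c,n+'0.png');print(n,c['fov_y'],c['k1'],(ray(c,[[280,210]])))
pickle.dump(C,open('C0.pkl','wb'))
E
```

```text
pics
{'clock': np.float64(0.0), 'joint_pos': array([ 1.087,  0.333, -0.065,  1.461,  0.022,  1.35 , -0.089]), 'joint_velocities': array([-0.   , -0.001, -0.   ,  0.001,  0.001,  0.001, -0.001]), 'tau': array([ 1.0000e-03, -6.2543e+01,  5.0000e-02, -3.9160e+01,  1.6000e-02,
        1.0000e-02, -0.0000e+00]), 'position': array([ 0.278, -0.559,  0.242]), 'ee_rot': array([ 0.974,  0.228, -0.   , -0.001]), 'ft_force': array([-1.212, -0.399, -0.115]), 'torque': array([-0.008, -0.026, -0.041]), 'grasp_force': np.float64(0.0), 'grip_width': np.float64(0.998)}
0.011
side 56.61338057232493 -0.10046403497190554 (array([ 0.27659229, -0.34861836,  0.56479264]), array([[ 0.50846806,  0.4876409 , -0.70991374]]))
top 48.617148495401075 -0.10129713438747463 (array([ 0.44272302, -0.01719149,  1.0254544 ]), array([[ 0.1952001 , -0.00490777, -0.98086105]]))
wrist 69.36760500618006 -0.0006772531161632812 (array([ 0.35101541, -0.52268854,  0.37384311]), array([[-0.2993554 , -0.14224832, -0.94351485]]))
```

View pics/top0.png

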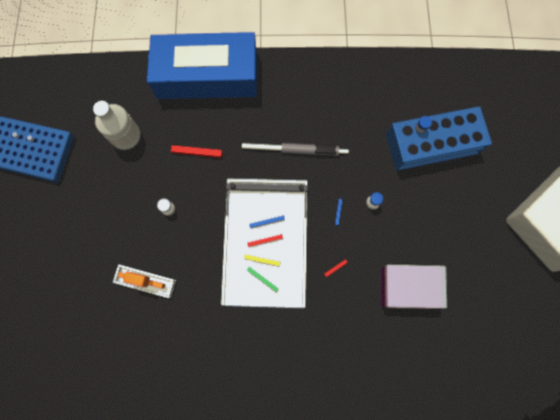

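View pics/side0.png

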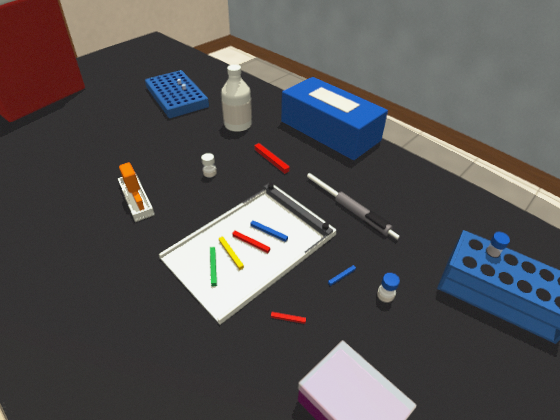

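Top view: tray at about (265,245), with the stop at its upper (+x) end near y=186. Sticks are blue, red, yellow and green at about (267,222), (265,240), (262,260) and (263,279). The rest with the orange rake is at (144,281), left of the tray, and the tip box is on the right.

```bash
cat > m.py <<'E'
from h import *
import pickle
C=pickle.load(open('C0.pkl','rb'))
def big(m,roi=None):
    m=m.astype(np.uint8)*255
    if roi: 
        z=np.zeros_like(m);x0,y0,x1,y1=roi;z[y0:y1,x0:x1]=m[y0:y1,x0:x1];m=z
    return sorted(cv2.findContours(m,cv2.RETR_EXTERNAL,cv2.CHAIN_APPROX_NONE)[0],key=cv2.contourArea)[::-1]
def rect(P):
    P=np.float32(P[:,:2]*1000); return cv2.minAreaRect(P)
if __name__=='__main__':
    c=C['top'];s=C['side']
    h=cv2.cvtColor(c['color'],cv2.COLOR_RGB2HSV);g=c['color'].min(2)
    for n,roi,z in(('tray',(210,170,320,315),.014),('rest',(105,255,185,305),.02)):
        k=big(g>110 if n=='tray' else (h[...,2]>110),roi)[0].reshape(-1,2)
        print(n,rect(onz(c,k,z)), cv2.boxPoints(cv2.minAreaRect(k.astype(np.float32))).round(1).tolist())
    roi=(215,195,312,305);H,S,V=[h[...,i].astype(int) for i in range(3)]
    for n,m in(('blue',(H>100)&(H<130)),('red',(H<8)|(H>172)),('yel',(H>20)&(H<35)),('grn',(H>45)&(H<85))):
        k=big(m&(S>110)&(V>60),roi)[0].reshape(-1,2);print(n,rect(onz(c,k,.013)))
    for n,cc,roi in(('top',c,(105,255,185,305)),('side',s,(100,150,165,225))):
        hh=cv2.cvtColor(cc['color'],cv2.COLOR_RGB2HSV).astype(int)
        m=(hh[...,0]>5)&(hh[...,0]<22)&(hh[...,1]>150)&(hh[...,2]>60)
        x0,y0,x1,y1=roi
        cv2.imwrite(f'pics/z_{n}.png',cv2.resize(cc['color'][y0:y1,x0:x1,::-1],None,fx=5,fy=5,interpolation=cv2.INTER_NEAREST))
    a=cv2.imread('pics/z_top.png');b=cv2.imread('pics/z_side.png')
    H_=max(a.shape[0],b.shape[0]);W=np.zeros((H_,a.shape[1]+b.shape[1],3),np.uint8);W[:a.shape[0],:a.shape[1]]=a;W[:b.shape[0],a.shape[1]:]=b
    cv2.imwrite('pics/z1.png',W)
E
python3 m.py
```

```text
tray ((560.4754028320312, 12.293266296386719), (182.84495544433594, 254.83175659179688), 87.78567504882812) [[220.39999389648438, 305.3999938964844], [223.8000030517578, 189.6999969482422], [308.29998779296875, 192.10000610351562], [304.8999938964844, 307.79998779296875]]
rest ((489.6385803222656, 276.71563720703125), (131.9311065673828, 43.093257904052734), 74.83358764648438) [[111.9000015258789, 282.29998779296875], [117.4000015258789, 262.8999938964844], [174.39999389648438, 279.0], [168.89999389648438, 298.3999938964844]]
blue ((618.9400634765625, 7.600765228271484), (7.624943256378174, 76.16798400878906), 13.679802894592285)
red ((576.7826538085938, 11.71860122680664), (8.595146179199219, 76.60663604736328), 13.615745544433594)
yel ((533.453369140625, 18.455007553100586), (76.67847442626953, 8.416727066040039), 77.61469268798828)
grn ((492.7853698730469, 18.128196716308594), (74.50846862792969, 6.04473876953125), 52.886207580566406)
```

View pics/z1.png

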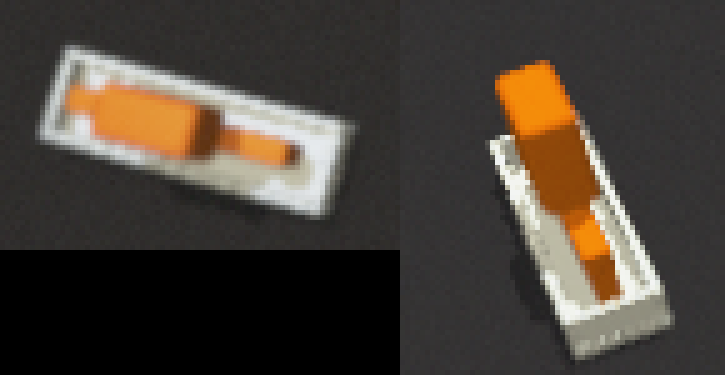

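```bash
cat > n.py <<'E'
from m import *
def tri(ct,ut,cs,us):
    o1,d1=ray(ct,[ut]);o2,d2=ray(cs,[us]);d1=d1[0]/np.linalg.norm(d1);d2=d2[0]/np.linalg.norm(d2)
    A=np.c_[d1,-d2];t=np.linalg.lstsq(A,o2-o1,rcond=None)[0]
    p,q=o1+d1*t[0],o2+d2*t[1];return (p+q)/2,np.linalg.norm(p-q)
E
python3 - <<'E'
from n import *
c,s=C['top'],C['side']
T=np.array([[105,85],[195,105],[190,158],[95,138]])/5+[105,255]-.1
S=np.array([[97,75],[150,60],[175,125],[122,140]])/5+[100,150]-.1
print(tri(c,T.mean(0),s,S.mean(0)))
print(onz(c,T,.08)*1000)
print(onz(s,S,.08)*1000)
# tray near corners at floor, far outer corners
print('near',onz(c,[[220.4,305.4],[304.9,307.8]],.006)*1000)
print('far',onz(c,[[228,180],[308,180.5]],.014)*1000)
E
```

```text
(array([0.49008342, 0.27773441, 0.07925544]), np.float64(0.0006895914519949057))
[[504.63835386 295.54815619  80.        ]
 [496.43825677 257.5567737   80.        ]
 [474.91456418 258.85689708  80.        ]
 [482.99660055 298.81418005  80.        ]]
[[486.85067569 302.51322449  80.        ]
 [507.19696398 295.52626058  80.        ]
 [493.15235609 251.59751382  80.        ]
 [473.69454718 258.59592194  80.        ]]
near [[436.36985085 108.88762843   6.        ]
 [429.92068556 -73.80840886   6.        ]]
far [[714.06581189  94.06292098  14.        ]
 [710.94798307 -85.86737737  14.        ]]
```

```bash
python3 - <<'E'
from m import *
c=C['top'];a=cv2.resize(c['color'][165:315,205:325,::-1],None,fx=4,fy=4,interpolation=cv2.INTER_CUBIC);cv2.imwrite('pics/z2.png',a)
E
```

```text
(no output)
```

View pics/z2.png

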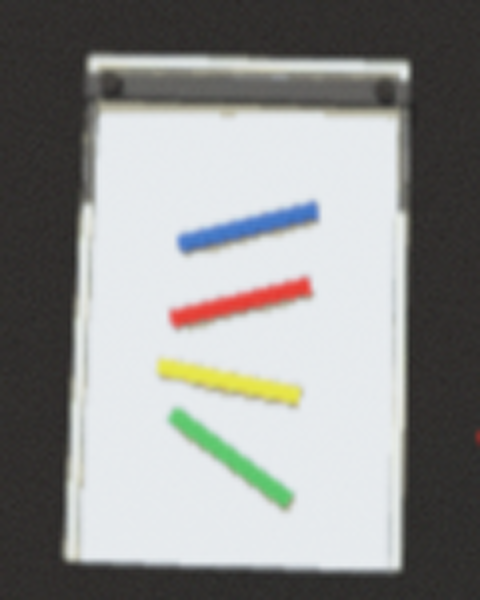

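Emit:
apply_moves(rows=[{"az": -7},{"az": -7},{"az": -7},{"az": -7},{"az": -7}])

```text
invalid input at $.rows[0]: expected keys x, y, z, ax, ay, az, gripper
```

Emit:
apply_moves(rows=[{"az": -7},{"az": -6.4},{}])

```text
invalid input at $.rows[0]: expected keys x, y, z, ax, ay, az, gripper
```

The sticks lie between the stop (dark bar, crop row ~90) and the open end, with plenty of free tray at the bottom. Grip top was triangulated at z=79 mm, which agrees with the text.

Emit:
apply_moves(rows=[{"x": 0,"y": 12,"z": 0,"ax": 0,"ay": 0,"az": -7,"gripper": 0},{"x": 0,"y": 12,"z": 0,"ax": 0,"ay": 0,"az": -7,"gripper": 0},{"x": 0,"y": 12,"z": 0,"ax": 0,"ay": 0,"az": -7,"gripper": 0},{"x": 0,"y": 12,"z": 0,"ax": 0,"ay": 0,"az": -7,"gripper": 0},{"x": 0,"y": 12,"z": 0,"ax": 0,"ay": 0,"az": -7,"gripper": 0}])

```text
clock: 0.57
position: [0.3161, -0.6054, 0.2419]
ee_rot: [0.858, 0.513, -0.0, -0.0]
ft_force: [0.4, 0.4, -0.8]
grip_width: 1.004
grasp_force: 0.0
```

Emit:
apply_moves(rows=[{"x": 0,"y": 0,"z": 0,"ax": 0,"ay": 0,"az": -7,"gripper": 0},{"x": 0,"y": 0,"z": 0,"ax": 0,"ay": 0,"az": -6.6,"gripper": 0},{"x": 35,"y": 0,"z": 0,"ax": 0,"ay": 0,"az": 0,"gripper": 0},{"x": 35,"y": 0,"z": 0,"ax": 0,"ay": 0,"az": 0,"gripper": 0},{"x": 35,"y": 0,"z": 0,"ax": 0,"ay": 0,"az": 0,"gripper": 0}])

```text
clock: 0.98
position: [0.3433, -0.5022, 0.2415]
ee_rot: [0.794, 0.608, 0.0, -0.0]
ft_force: [0.6, 0.3, 0.8]
grip_width: 1.0
grasp_force: 0.0
```

Emit:
apply_moves(rows=[{"x": 35,"y": 0,"z": 0,"ax": 0,"ay": 0,"az": 0,"gripper": 0},{"x": 35,"y": 0,"z": 0,"ax": 0,"ay": 0,"az": 0,"gripper": 0},{"x": 35,"y": 0,"z": 0,"ax": 0,"ay": 0,"az": 0,"gripper": 0},{"x": 35,"y": 0,"z": 0,"ax": 0,"ay": 0,"az": 0,"gripper": 0},{"x": 35,"y": 0,"z": 0,"ax": 0,"ay": 0,"az": 0,"gripper": 0}])

```text
clock: 1.4
position: [0.3887, -0.3326, 0.2421]
ee_rot: [0.793, 0.609, -0.0, -0.0]
ft_force: [1.4, -0.5, 0.2]
grip_width: 0.999
grasp_force: 0.0
```

Emit:
apply_moves(rows=[{"x": 35,"y": 0,"z": 0,"ax": 0,"ay": 0,"az": 0,"gripper": 0},{"x": 35,"y": 0,"z": 0,"ax": 0,"ay": 0,"az": 0,"gripper": 0},{"x": 35,"y": 0,"z": 0,"ax": 0,"ay": 0,"az": 0,"gripper": 0},{"x": 35,"y": 0,"z": 0,"ax": 0,"ay": 0,"az": 0,"gripper": 0},{"x": 35,"y": 0,"z": 0,"ax": 0,"ay": 0,"az": 0,"gripper": 0}])

```text
clock: 1.82
position: [0.434, -0.1636, 0.2423]
ee_rot: [0.793, 0.609, -0.0, 0.0]
ft_force: [1.3, -0.2, -0.3]
grip_width: 1.001
grasp_force: 0.0
```

Emit:
apply_moves(rows=[{"x": 35,"y": 0,"z": 0,"ax": 0,"ay": 0,"az": 0,"gripper": 0},{"x": 35,"y": 0,"z": 0,"ax": 0,"ay": 0,"az": 0,"gripper": 0},{"x": 35,"y": 0,"z": 0,"ax": 0,"ay": 0,"az": 0,"gripper": 0},{"x": 35,"y": 0,"z": 0,"ax": 0,"ay": 0,"az": 0,"gripper": 0},{"x": 0,"y": 0,"z": 0,"ax": 0,"ay": 0,"az": 0,"gripper": 0}])

```text
clock: 2.23
position: [0.4711, -0.0229, 0.2427]
ee_rot: [0.791, 0.612, 0.001, -0.0]
ft_force: [0.5, 0.7, 0.4]
grip_width: 0.999
grasp_force: 0.0
```

```bash
python3 - <<'E'
from h import *
import pickle
c=camera('wrist');save(c,'w1.png');pickle.dump(c,open('w1.pkl','wb'))
E
```

Emit:
apply_moves(rows=[{"x": 37,"y": -12,"z": 0,"ax": 0,"ay": 0,"az": 0,"gripper": 0},{"x": 37,"y": -12,"z": 0,"ax": 0,"ay": 0,"az": 0,"gripper": 0},{"x": 37,"y": -12,"z": 0,"ax": 0,"ay": 0,"az": 0,"gripper": 0},{"x": 37,"y": -12,"z": 0,"ax": 0,"ay": 0,"az": 0,"gripper": 0},{"x": 37,"y": -12,"z": 0,"ax": 0,"ay": 0,"az": 0,"gripper": 0}])

```text
clock: 2.7
position: [0.4599, 0.1648, 0.2424]
ee_rot: [0.794, 0.608, -0.0, 0.0]
ft_force: [0.2, -0.4, 1.1]
grip_width: 1.003
grasp_force: 0.0
```

Emit:
apply_moves(rows=[{"x": 37,"y": 0,"z": 0,"ax": 0,"ay": 0,"az": 0,"gripper": 0},{"x": 37,"y": 0,"z": 0,"ax": 0,"ay": 0,"az": 0,"gripper": 0},{"x": 36,"y": 0,"z": 0,"ax": 0,"ay": 0,"az": 0,"gripper": 0},{"x": 0,"y": 0,"z": 15,"ax": 0,"ay": 0,"az": 0,"gripper": 0},{"x": 0,"y": 0,"z": 15,"ax": 0,"ay": 0,"az": 0,"gripper": 0}])

```text
clock: 3.12
position: [0.4886, 0.2724, 0.2117]
ee_rot: [0.792, 0.61, 0.0, -0.001]
ft_force: [0.7, -0.3, -0.0]
grip_width: 1.007
grasp_force: 0.0
```

```bash
python3 - <<'E'
from h import *
import pickle
c=camera('wrist');save(c,'w2.png');pickle.dump(c,open('w2.pkl','wb'))
o=get_obs();print(o['position'],R.from_quat(o['ee_rot']).as_matrix().round(3))
b=np.hstack([cv2.imread('pics/w1.png'),cv2.imread('pics/w2.png')]);cv2.imwrite('pics/w12.png',cv2.resize(b,(800,300)))
E
```

```text
[0.48773415 0.26996719 0.2083113 ] [[ 0.258  0.966 -0.004]
 [ 0.966 -0.258 -0.001]
 [-0.002 -0.004 -1.   ]]
```

View pics/w12.png

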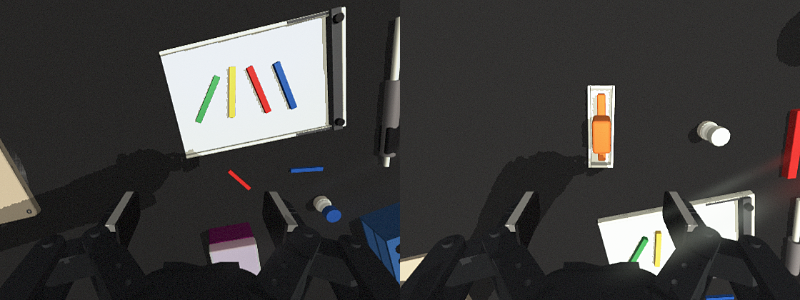

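```bash
python3 - <<'E'
from n import *
c=pickle.load(open('w2.pkl','rb'));w=pickle.load(open('w1.pkl','rb'))
print(ray(c,[[280,210]]),proj(c,[[.490,.278,.08],[.4896,.2767,.02]]))
h=cv2.cvtColor(c['color'],cv2.COLOR_RGB2HSV).astype(int)
k=big((h[...,2]>90),(250,100,320,250))[0].reshape(-1,2);print('rest',rect(onz(c,k,.02)),cv2.minAreaRect(k.astype(np.float32)))
m=(h[...,0]>3)&(h[...,0]<22)&(h[...,1]>130)&(h[...,2]>190)
k=big(m,(250,100,320,250))[0].reshape(-1,2);print('or',cv2.boundingRect(k),rect(onz(c,k,.08)))
cv2.imwrite('pics/z3.png',cv2.resize(c['color'][110:240,260:320,::-1],None,fx=5,fy=4.5,interpolation=cv2.INTER_CUBIC))
g=w['color'].min(2)
k=big(g>100,(200,0,500,230))[0];print('tray',rect(onz(w,k.reshape(-1,2),.01)))
E
```

```text
(array([0.5082908 , 0.35290389, 0.34409472]), array([[-0.08957954, -0.31740144, -0.94408704]])) [[283.29161204 194.20706215]
 [282.9773925  180.01960529]]
rest ((487.370849609375, 277.1979064941406), (128.714599609375, 40.60643005371094), 74.85165405273438) ((281.0, 176.5), (115.0, 38.0), 90.0)
or (269, 169, 26, 56) ((487.9589538574219, 275.4995422363281), (52.29949188232422, 22.146495819091797), 75.99189758300781)
tray ((560.8384399414062, 11.449935913085938), (182.08645629882812, 257.9561767578125), 87.92195129394531)
```

View pics/z3.png

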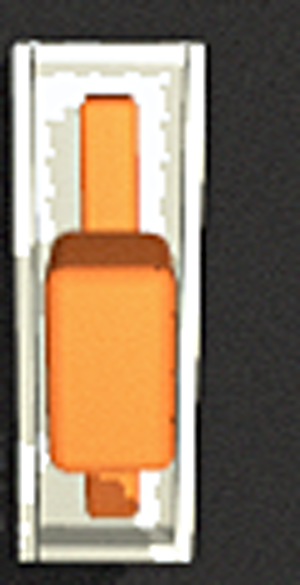

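The wrist view shows the grip block square with the tool, at about col 282, row 192. The yaw is right and the position matches the top/side estimate to about 2 mm.

Emit:
apply_moves(rows=[{"x": 0,"y": 0,"z": 30,"ax": 0,"ay": 0,"az": 0,"gripper": 0},{"x": 0,"y": 0,"z": 30,"ax": 0,"ay": 0,"az": 0,"gripper": 0},{"x": 0,"y": 0,"z": 20,"ax": 0,"ay": 0,"az": 0,"gripper": 0},{"x": 0,"y": 0,"z": 0,"ax": 0,"ay": 0,"az": 0,"gripper": 0},{"x": 0,"y": 0,"z": 0,"ax": 0,"ay": 0,"az": 0,"gripper": 0}])

```text
clock: 3.58
position: [0.4886, 0.2693, 0.1322]
ee_rot: [0.794, 0.608, -0.001, -0.0]
ft_force: [-0.0, 1.3, 0.4]
grip_width: 0.998
grasp_force: 0.0
```

```bash
cat > st.py <<'E'
from h import *
o=get_obs();M=R.from_quat(o['ee_rot']).as_matrix()
print(o['position'].round(4) if hasattr(o['position'],'round') else o['position'],'toolx ang',np.degrees(np.arctan2(M[1,0],M[0,0])),'F',np.round(o['ft_force'],2),'q7',o['joint_pos'][6],'tilt',np.round(M[:,2],4))
E
python3 - <<'E'
from st import *
print(1000*M.T@(np.array([.4893,.279,.052])-o['position']))
E
```

```text
[0.4886 0.2693 0.1322] toolx ang 74.94245695488615 F [-0.04  1.28  0.41] q7 -1.094577462191676 tilt [-0.0014 -0.001  -1.    ]
[ 9.62083913 -1.78462335 80.2252021 ]
```

Emit:
apply_moves(rows=[{"x": 9.5,"y": -1.5,"z": 0,"ax": 0,"ay": 0,"az": 0,"gripper": 0},{"x": 0,"y": 0,"z": 30,"ax": 0,"ay": 0,"az": 0,"gripper": 0},{"x": 0,"y": 0,"z": 30,"ax": 0,"ay": 0,"az": 0,"gripper": 0},{"x": 0,"y": 0,"z": 20,"ax": 0,"ay": 0,"az": 0,"gripper": 0},{"x": 0,"y": 0,"z": 0,"ax": 0,"ay": 0,"az": 0,"gripper": 0}])

```text
clock: 4.0
position: [0.4887, 0.2795, 0.0503]
ee_rot: [0.793, 0.609, -0.002, -0.0]
ft_force: [-0.5, -0.5, 0.1]
grip_width: 1.001
grasp_force: 0.0
```

Emit:
apply_moves(rows=[{"x": 0,"y": 0,"z": 0,"ax": 0,"ay": 0,"az": 0,"gripper": 0.4},{"x": 0,"y": 0,"z": 0,"ax": 0,"ay": 0,"az": 0,"gripper": 0.55},{"x": 0,"y": 0,"z": 0,"ax": 0,"ay": 0,"az": 0,"gripper": 0.65},{"x": 0,"y": 0,"z": 0,"ax": 0,"ay": 0,"az": 0,"gripper": 0.8},{"x": 0,"y": 0,"z": 0,"ax": 0,"ay": 0,"az": 0,"gripper": 1}], newtons=70)

```text
clock: 4.42
position: [0.4902, 0.2802, 0.0534]
ee_rot: [0.793, 0.609, 0.001, 0.0]
ft_force: [0.0, -0.2, -1.0]
grip_width: 0.297
grasp_force: 0.0
```

Emit:
apply_moves(rows=[{"x": 0,"y": 0,"z": 0,"ax": 0,"ay": 0,"az": 0,"gripper": 1},{"x": 0,"y": 0,"z": 0,"ax": 0,"ay": 0,"az": 0,"gripper": 1},{"x": 0,"y": 0,"z": 0,"ax": 0,"ay": 0,"az": 0,"gripper": 1},{"x": 0,"y": 0,"z": 0,"ax": 0,"ay": 0,"az": 0,"gripper": 1}], newtons=70)

```text
clock: 4.75
position: [0.4903, 0.2802, 0.0535]
ee_rot: [0.793, 0.609, 0.001, 0.0]
ft_force: [-0.2, -1.3, 7.2]
grip_width: 0.275
grasp_force: 68.8
```

```bash
python3 st.py
```

```text
[0.4903 0.2802 0.0535] toolx ang 74.98830423733139 F [-0.23 -1.25  7.19] q7 -1.1767739922660092 tilt [ 1.7e-03  4.0e-04 -1.0e+00]
```

Emit:
apply_moves(rows=[{"x": 0,"y": 0,"z": -4,"ax": 0,"ay": 0,"az": 0,"gripper": 1},{"x": 0,"y": 0,"z": -16,"ax": 0,"ay": 0,"az": 0,"gripper": 1},{"x": 0,"y": 0,"z": -20,"ax": 0,"ay": 0,"az": 0,"gripper": 1},{"x": 0,"y": 0,"z": -20,"ax": 0,"ay": 0,"az": 0,"gripper": 1},{"x": 0,"y": 0,"z": -10,"ax": 0,"ay": 0,"az": 0,"gripper": 1}])

```text
clock: 5.17
position: [0.4902, 0.2806, 0.1248]
ee_rot: [0.793, 0.609, 0.001, 0.0]
ft_force: [0.1, 0.6, -1.2]
grip_width: 0.273
grasp_force: 68.5
```

Emit:
apply_moves(rows=[{"x": 0,"y": 0,"z": 0,"ax": 0,"ay": 0,"az": -6.4,"gripper": 1},{"x": 0,"y": 0,"z": 0,"ax": 0,"ay": 0,"az": -6.4,"gripper": 1},{"x": 0,"y": 0,"z": 0,"ax": 0,"ay": 0,"az": 0,"gripper": 1}])

```text
clock: 5.42
position: [0.4897, 0.2797, 0.1223]
ee_rot: [0.719, 0.695, -0.0, 0.0]
ft_force: [-0.4, 0.3, -1.1]
grip_width: 0.274
grasp_force: 68.4
```

```bash
python3 - <<'E'
from st import *
print(1000*M.T@(np.array([.445,.0162,.123])-o['position']))
E
```

```text
[0.4897 0.2797 0.1223] toolx ang 88.08357636182004 F [-0.39  0.32 -1.11] q7 -0.9099775434057401 tilt [ 1.e-04 -2.e-04 -1.e+00]
[-264.82331268  -35.82309024   -0.65163363]
```

Emit:
apply_moves(rows=[{"x": -33,"y": -9,"z": 0,"ax": 0,"ay": 0,"az": 0,"gripper": 1},{"x": -33,"y": -9,"z": 0,"ax": 0,"ay": 0,"az": 0,"gripper": 1},{"x": -33,"y": -9,"z": 0,"ax": 0,"ay": 0,"az": 0,"gripper": 1},{"x": -33,"y": -9,"z": 0,"ax": 0,"ay": 0,"az": 0,"gripper": 1},{"x": -33,"y": 0,"z": 0,"ax": 0,"ay": 0,"az": 0,"gripper": 1}])

```text
clock: 5.83
position: [0.4454, 0.1152, 0.1218]
ee_rot: [0.722, 0.692, -0.001, -0.0]
ft_force: [0.1, 0.5, -2.3]
grip_width: 0.273
grasp_force: 68.8
```

Emit:
apply_moves(rows=[{"x": -33,"y": 0,"z": 0,"ax": 0,"ay": 0,"az": 0,"gripper": 1},{"x": -33,"y": 0,"z": 0,"ax": 0,"ay": 0,"az": 0,"gripper": 1},{"x": -33,"y": 0,"z": 10,"ax": 0,"ay": 0,"az": 0,"gripper": 1},{"x": 0,"y": 0,"z": 10,"ax": 0,"ay": 0,"az": 0,"gripper": 1},{"x": 0,"y": 0,"z": 0,"ax": 0,"ay": 0,"az": 0,"gripper": 1}])

```text
clock: 6.25
position: [0.4423, 0.0155, 0.1007]
ee_rot: [0.723, 0.691, -0.001, -0.001]
ft_force: [-1.8, 1.6, -1.7]
grip_width: 0.276
grasp_force: 68.8
```

```bash
python3 - <<'E'
from st import *
print(1000*M.T@(np.array([.445,.0162,.0565])-o['position']))
c=camera('top');save(c,'t4.png');s=camera('side');save(s,'s4.png')
a=cv2.resize(c['color'][170:320,205:325,::-1],None,fx=3,fy=3);b=cv2.resize(s['color'][150:330,120:350,::-1],None,fx=1.9,fy=2.5);cv2.imwrite('pics/z4.png',np.hstack([a,b]))
E
```

```text
[0.4423 0.0155 0.1007] toolx ang 87.36621647775695 F [-1.75  1.65 -1.67] q7 -0.2915120574599029 tilt [-2.4e-03 -4.0e-04 -1.0e+00]
[ 0.87822524  2.78312598 44.19319394]
```

View pics/z4.png

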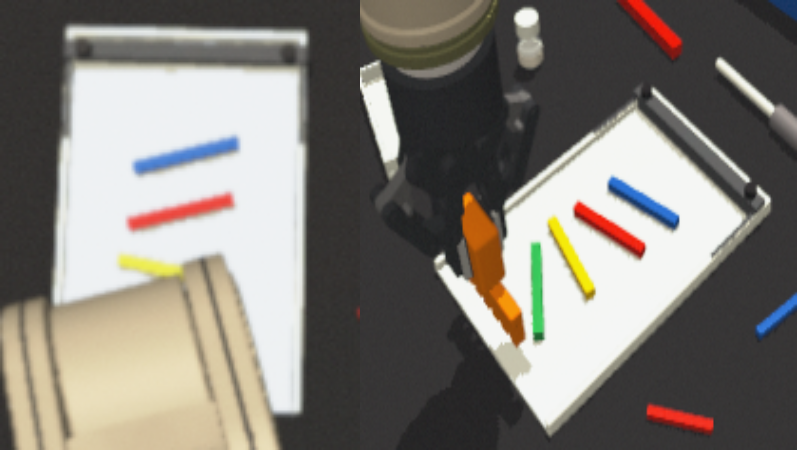

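The side view shows the rake held upright over the near end, clear behind the green stick. I'll lower it now.

Emit:
apply_moves(rows=[{"x": 0,"y": 1,"z": 15,"ax": 0,"ay": 0,"az": 0,"gripper": 1},{"x": 0,"y": 1,"z": 15,"ax": 0,"ay": 0,"az": 0,"gripper": 1},{"x": 0,"y": 0,"z": 10,"ax": 0,"ay": 0,"az": 0,"gripper": 1},{"x": 0,"y": 0,"z": 0,"ax": 0,"ay": 0,"az": 0,"gripper": 1},{"x": 0,"y": 0,"z": 0,"ax": 0,"ay": 0,"az": 0,"gripper": 1}])

```text
clock: 6.77
position: [0.4454, 0.0185, 0.0624]
ee_rot: [0.72, 0.694, -0.0, -0.001]
ft_force: [0.4, -0.3, -1.5]
grip_width: 0.271
grasp_force: 68.8
```

Emit:
apply_moves(rows=[{"x": 0,"y": 0,"z": 1,"ax": 0,"ay": 0,"az": 0,"gripper": 1},{"x": 0,"y": 0,"z": 0,"ax": 0,"ay": 0,"az": 0,"gripper": 1},{"x": 0,"y": 0,"z": 1,"ax": 0,"ay": 0,"az": 0,"gripper": 1},{"x": 0,"y": 0,"z": 0,"ax": 0,"ay": 0,"az": 0,"gripper": 1},{"x": 0,"y": 0,"z": 0,"ax": 0,"ay": 0,"az": 0,"gripper": 1}])

```text
clock: 7.18
position: [0.4456, 0.0174, 0.0605]
ee_rot: [0.721, 0.693, 0.0, 0.0]
ft_force: [0.9, 0.6, -1.6]
grip_width: 0.272
grasp_force: 68.8
```

Emit:
apply_moves(rows=[{"x": 0,"y": 0,"z": 1,"ax": 0,"ay": 0,"az": 0,"gripper": 1},{"x": 0,"y": 0,"z": 1,"ax": 0,"ay": 0,"az": 0,"gripper": 1},{"x": 0,"y": 0,"z": 1,"ax": 0,"ay": 0,"az": 0,"gripper": 1},{"x": 0,"y": 0,"z": 0,"ax": 0,"ay": 0,"az": 0,"gripper": 1},{"x": 0,"y": 0,"z": 0,"ax": 0,"ay": 0,"az": 0,"gripper": 1}])

```text
clock: 7.6
position: [0.4454, 0.0174, 0.0572]
ee_rot: [0.721, 0.693, -0.0, -0.0]
ft_force: [-0.3, 1.1, -1.3]
grip_width: 0.275
grasp_force: 68.8
```

```bash
python3 st.py
```

```text
[0.4454 0.0174 0.0572] toolx ang 87.80343208669814 F [-0.27  1.14 -1.28] q7 -0.3628580283320381 tilt [-2.e-04  0.e+00 -1.e+00]
```

Emit:
apply_moves(rows=[{"x": 0,"y": 6,"z": 0,"ax": 0,"ay": 0,"az": 0,"gripper": 1},{"x": 0,"y": 6,"z": 0,"ax": 0,"ay": 0,"az": 0,"gripper": 1},{"x": 0,"y": 6,"z": 0,"ax": 0,"ay": 0,"az": 0,"gripper": 1},{"x": 0,"y": 6,"z": 0,"ax": 0,"ay": 0,"az": 0,"gripper": 1},{"x": 0,"y": 6,"z": 0,"ax": 0,"ay": 0,"az": 0,"gripper": 1}])

```text
clock: 8.02
position: [0.4763, 0.0163, 0.0573]
ee_rot: [0.721, 0.693, 0.0, -0.0]
ft_force: [0.4, -0.8, -0.3]
grip_width: 0.272
grasp_force: 68.7
```

Emit:
apply_moves(rows=[{"x": 0,"y": 6,"z": 0,"ax": 0,"ay": 0,"az": 0,"gripper": 1},{"x": 0,"y": 6,"z": 0,"ax": 0,"ay": 0,"az": 0,"gripper": 1},{"x": 0,"y": 6,"z": 0,"ax": 0,"ay": 0,"az": 0,"gripper": 1},{"x": 0,"y": 6,"z": 0,"ax": 0,"ay": 0,"az": 0,"gripper": 1},{"x": 0,"y": 6,"z": 0,"ax": 0,"ay": 0,"az": 0,"gripper": 1}])

```text
clock: 8.43
position: [0.5061, 0.0151, 0.0573]
ee_rot: [0.721, 0.693, -0.0, 0.0]
ft_force: [0.1, -0.1, -1.9]
grip_width: 0.271
grasp_force: 68.7
```

Emit:
apply_moves(rows=[{"x": 0,"y": 6,"z": 0,"ax": 0,"ay": 0,"az": 0,"gripper": 1},{"x": 0,"y": 6,"z": 0,"ax": 0,"ay": 0,"az": 0,"gripper": 1},{"x": 0,"y": 6,"z": 0,"ax": 0,"ay": 0,"az": 0,"gripper": 1},{"x": 0,"y": 6,"z": 0,"ax": 0,"ay": 0,"az": 0,"gripper": 1},{"x": 0,"y": 6,"z": 0,"ax": 0,"ay": 0,"az": 0,"gripper": 1}])

```text
clock: 8.85
position: [0.536, 0.0139, 0.0573]
ee_rot: [0.721, 0.693, -0.0, 0.0]
ft_force: [-0.7, -0.3, -0.2]
grip_width: 0.271
grasp_force: 68.8
```

Emit:
apply_moves(rows=[{"x": 0,"y": 6,"z": 0,"ax": 0,"ay": 0,"az": 0,"gripper": 1},{"x": 0,"y": 6,"z": 0,"ax": 0,"ay": 0,"az": 0,"gripper": 1},{"x": 0,"y": 6,"z": 0,"ax": 0,"ay": 0,"az": 0,"gripper": 1},{"x": 0,"y": 6,"z": 0,"ax": 0,"ay": 0,"az": 0,"gripper": 1},{"x": 0,"y": 6,"z": 0,"ax": 0,"ay": 0,"az": 0,"gripper": 1}])

```text
clock: 9.27
position: [0.5661, 0.0128, 0.0573]
ee_rot: [0.721, 0.693, 0.0, 0.0]
ft_force: [-0.9, 0.1, -0.9]
grip_width: 0.277
grasp_force: 68.8
```

```bash
python3 st.py; python3 - <<'E'
from n import *
c=C['top']
print('stop front top edge?',onz(c,[[230,190.8],[305,193]],.02)*1000)
t=camera('top');s=camera('side');w=camera('wrist')
cv2.imwrite('pics/z5.png',np.hstack([cv2.resize(s['color'][150:330,120:350,::-1],(400,450)),cv2.resize(w['color'][:,:,::-1],(400,450))]))
E
```

```text
[0.5661 0.0128 0.0573] toolx ang 87.80377484656144 F [-0.93  0.12 -0.9 ] q7 -0.425827189646088 tilt [ 1.e-04 -1.e-04 -1.e+00]
stop front top edge? [[687.54507771  88.6475566   20.        ]
 [680.75292408 -78.14678716  20.        ]]
```

View pics/z5.png

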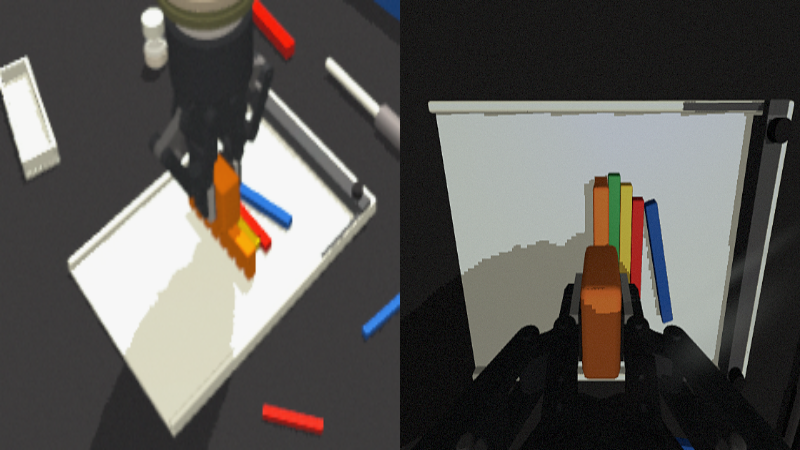

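Wrist view: green, yellow and red are already parallel on the rake and blue is being swept. The stop front is at about x=0.683, so contact should come with the TCP near 0.638.

Emit:
apply_moves(rows=[{"x": 0,"y": 5,"z": 0,"ax": 0,"ay": 0,"az": 0,"gripper": 1},{"x": 0,"y": 5,"z": 0,"ax": 0,"ay": 0,"az": 0,"gripper": 1},{"x": 0,"y": 5,"z": 0,"ax": 0,"ay": 0,"az": 0,"gripper": 1},{"x": 0,"y": 5,"z": 0,"ax": 0,"ay": 0,"az": 0,"gripper": 1},{"x": 0,"y": 5,"z": 0,"ax": 0,"ay": 0,"az": 0,"gripper": 1}])

```text
clock: 9.83
position: [0.591, 0.0118, 0.0574]
ee_rot: [0.721, 0.693, -0.0, 0.0]
ft_force: [-0.4, 0.5, -1.0]
grip_width: 0.274
grasp_force: 68.9
```

Emit:
apply_moves(rows=[{"x": 0,"y": 4,"z": 0,"ax": 0,"ay": 0,"az": 0,"gripper": 1},{"x": 0,"y": 4,"z": 0,"ax": 0,"ay": 0,"az": 0,"gripper": 1},{"x": 0,"y": 4,"z": 0,"ax": 0,"ay": 0,"az": 0,"gripper": 1},{"x": 0,"y": 4,"z": 0,"ax": 0,"ay": 0,"az": 0,"gripper": 1},{"x": 0,"y": 2,"z": 0,"ax": 0,"ay": 0,"az": 0,"gripper": 1}])

```text
clock: 10.25
position: [0.609, 0.0111, 0.0573]
ee_rot: [0.721, 0.693, 0.0, 0.0]
ft_force: [-1.2, 0.5, -1.5]
grip_width: 0.274
grasp_force: 68.8
```

Emit:
apply_moves(rows=[{"x": 0,"y": 2,"z": 0,"ax": 0,"ay": 0,"az": 0,"gripper": 1},{"x": 0,"y": 2,"z": 0,"ax": 0,"ay": 0,"az": 0,"gripper": 1},{"x": 0,"y": 2,"z": 0,"ax": 0,"ay": 0,"az": 0,"gripper": 1},{"x": 0,"y": 2,"z": 0,"ax": 0,"ay": 0,"az": 0,"gripper": 1},{"x": 0,"y": 0,"z": 0,"ax": 0,"ay": 0,"az": 0,"gripper": 1}])

```text
clock: 10.67
position: [0.6168, 0.0108, 0.0574]
ee_rot: [0.721, 0.693, 0.0, 0.0]
ft_force: [0.4, 1.0, -0.8]
grip_width: 0.273
grasp_force: 68.9
```

```bash
python3 st.py; python3 - <<'E'
from n import *
w=camera('wrist');s=camera('side')
cv2.imwrite('pics/z6.png',np.hstack([cv2.resize(s['color'][150:290,180:340,::-1],(380,450)),cv2.resize(w['color'][60:330,200:,::-1],(420,450))]))
E
```

```text
[0.6168 0.0108 0.0574] toolx ang 87.79905629547471 F [ 0.44  0.96 -0.77] q7 -0.4234179389742477 tilt [ 4.e-04 -0.e+00 -1.e+00]
```

View pics/z6.png

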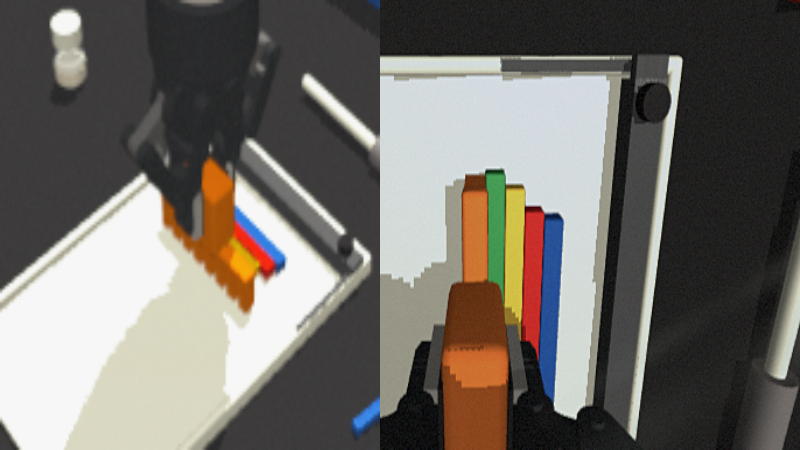

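All four sticks are packed on the rake, with about a 20-25 mm gap left to the stop.

Emit:
apply_moves(rows=[{"x": 0,"y": 3,"z": 0,"ax": 0,"ay": 0,"az": 0,"gripper": 1},{"x": 0,"y": 3,"z": 0,"ax": 0,"ay": 0,"az": 0,"gripper": 1},{"x": 0,"y": 3,"z": 0,"ax": 0,"ay": 0,"az": 0,"gripper": 1},{"x": 0,"y": 2,"z": 0,"ax": 0,"ay": 0,"az": 0,"gripper": 1},{"x": 0,"y": 1,"z": 0,"ax": 0,"ay": 0,"az": 0,"gripper": 1}])

```text
clock: 11.18
position: [0.6287, 0.0104, 0.0573]
ee_rot: [0.721, 0.693, 0.0, 0.0]
ft_force: [-1.0, 0.2, -0.6]
grip_width: 0.272
grasp_force: 68.9
```

Emit:
apply_moves(rows=[{"x": 0,"y": 1,"z": 0,"ax": 0,"ay": 0,"az": 0,"gripper": 1},{"x": 0,"y": 0.5,"z": 0,"ax": 0,"ay": 0,"az": 0,"gripper": 1},{"x": 0,"y": 0,"z": 0,"ax": 0,"ay": 0,"az": 0,"gripper": 1}])

```text
clock: 11.43
position: [0.63, 0.0104, 0.0573]
ee_rot: [0.721, 0.693, 0.0, 0.0]
ft_force: [-0.2, -0.2, -1.1]
grip_width: 0.273
grasp_force: 68.9
```

```bash
python3 st.py; python3 - <<'E'
from n import *
w=camera('wrist');save(w,'w7.png')
o=get_obs()['position']
h=cv2.cvtColor(w['color'],cv2.COLOR_RGB2HSV).astype(int);H,S,V=h[...,0],h[...,1],h[...,2]
m=(H>100)&(H<130)&(S>110)&(V>60)
k=big(m,(200,60,500,300))[0].reshape(-1,2);P=onz(w,k,.016)*1000
print('blue max x',P[:,0].max(),'rect',rect(P))
# stop front: scan dark/white edge on row of top part of blue
r=k[:,1].min()-5
for rr in (r,r-15):
    row=w['color'][rr].min(1).astype(int);c0=k[:,0].max()
    e=[c for c in range(c0,520) if row[c]<0.6*row[c0+2]][:1];print(rr,e,row[c0:c0+60:3], onz(w,[[e[0],rr]],.006)*1000 if e else '')
E
```

```text
[0.63   0.0104 0.0573] toolx ang 87.80167285062929 F [-0.2  -0.18 -1.06] q7 -0.42088160423280707 tilt [ 1.e-04 -0.e+00 -1.e+00]
blue max x 673.9717116005899 rect ((668222.375, 6571.2109375), (77396.765625, 9664.28125), 88.10401153564453)
183 [376] [224 225 225 227 145 150 152  20  12  22  76  75  73  74  77  70  78  75
  80 150] [[688.386858  45.025536   6.      ]]
168 [377] [225 225 223 222 139 148 151 119  22  32  23  81  77  80  82  76  75  75
  75  80] [[688.39760876  54.46847549   6.        ]]
```

Emit:
apply_moves(rows=[{"x": 0,"y": 2,"z": 0,"ax": 0,"ay": 0,"az": 0,"gripper": 1},{"x": 0,"y": 2,"z": 0,"ax": 0,"ay": 0,"az": 0,"gripper": 1},{"x": 0,"y": 2,"z": 0,"ax": 0,"ay": 0,"az": 0,"gripper": 1},{"x": 0,"y": 1,"z": 0,"ax": 0,"ay": 0,"az": 0,"gripper": 1},{"x": 0,"y": 1,"z": 0,"ax": 0,"ay": 0,"az": 0,"gripper": 1}])

```text
clock: 11.9
position: [0.638, 0.0101, 0.0573]
ee_rot: [0.721, 0.693, 0.0, -0.0]
ft_force: [-1.0, -0.3, -0.3]
grip_width: 0.274
grasp_force: 68.8
```

Emit:
apply_moves(rows=[{"x": 0,"y": 1,"z": 0,"ax": 0,"ay": 0,"az": 0,"gripper": 1},{"x": 0,"y": 0.5,"z": 0,"ax": 0,"ay": 0,"az": 0,"gripper": 1},{"x": 0,"y": 0.5,"z": 0,"ax": 0,"ay": 0,"az": 0,"gripper": 1},{"x": 0,"y": 0,"z": 0,"ax": 0,"ay": 0,"az": 0,"gripper": 1}])

```text
clock: 12.23
position: [0.64, 0.01, 0.0573]
ee_rot: [0.721, 0.693, 0.0, 0.0]
ft_force: [1.0, -0.2, -1.1]
grip_width: 0.268
grasp_force: 68.9
```

Emit:
apply_moves(rows=[{"x": 0,"y": 0.5,"z": 0,"ax": 0,"ay": 0,"az": 0,"gripper": 1},{"x": 0,"y": 0.5,"z": 0,"ax": 0,"ay": 0,"az": 0,"gripper": 1},{"x": 0,"y": 0,"z": 0,"ax": 0,"ay": 0,"az": 0,"gripper": 1}])

```text
clock: 12.48
position: [0.641, 0.0099, 0.0573]
ee_rot: [0.721, 0.693, 0.0, 0.0]
ft_force: [0.5, 0.4, -1.4]
grip_width: 0.276
grasp_force: 68.9
```

Emit:
apply_moves(rows=[{"x": 0,"y": 0.5,"z": 0,"ax": 0,"ay": 0,"az": 0,"gripper": 1},{"x": 0,"y": 0.5,"z": 0,"ax": 0,"ay": 0,"az": 0,"gripper": 1},{"x": 0,"y": 0,"z": 0,"ax": 0,"ay": 0,"az": 0,"gripper": 1}])

```text
clock: 12.73
position: [0.642, 0.0099, 0.0573]
ee_rot: [0.721, 0.693, 0.0, 0.0]
ft_force: [1.0, -0.4, -1.1]
grip_width: 0.271
grasp_force: 68.9
```

Emit:
apply_moves(rows=[{"x": 0,"y": 0.5,"z": 0,"ax": 0,"ay": 0,"az": 0,"gripper": 1},{"x": 0,"y": 0,"z": 0,"ax": 0,"ay": 0,"az": 0,"gripper": 1}])

```text
clock: 12.9
position: [0.6424, 0.0099, 0.0573]
ee_rot: [0.721, 0.693, -0.0, 0.0]
ft_force: [0.2, 0.1, -0.9]
grip_width: 0.274
grasp_force: 68.9
```

Emit:
apply_moves(rows=[{"x": 0,"y": 0.5,"z": 0,"ax": 0,"ay": 0,"az": 0,"gripper": 1},{"x": 0,"y": 0,"z": 0,"ax": 0,"ay": 0,"az": 0,"gripper": 1}])

```text
clock: 13.07
position: [0.643, 0.0099, 0.0573]
ee_rot: [0.721, 0.693, 0.0, 0.0]
ft_force: [-0.1, -0.9, -2.0]
grip_width: 0.273
grasp_force: 68.9
```

Emit:
apply_moves(rows=[{"x": 0,"y": 0.5,"z": 0,"ax": 0,"ay": 0,"az": 0,"gripper": 1},{"x": 0,"y": 0,"z": 0,"ax": 0,"ay": 0,"az": 0,"gripper": 1}])

```text
clock: 13.23
position: [0.6432, 0.0099, 0.0573]
ee_rot: [0.721, 0.693, -0.0, -0.0]
ft_force: [-1.5, 0.3, -0.4]
grip_width: 0.27
grasp_force: 69.0
```

Emit:
apply_moves(rows=[{"x": 0,"y": 0.3,"z": 0,"ax": 0,"ay": 0,"az": 0,"gripper": 1},{"x": 0,"y": 0,"z": 0,"ax": 0,"ay": 0,"az": 0,"gripper": 1}])

```text
clock: 13.4
position: [0.6434, 0.0099, 0.0572]
ee_rot: [0.72, 0.693, -0.0, -0.0]
ft_force: [-2.2, 0.6, 0.5]
grip_width: 0.275
grasp_force: 69.0
```

Emit:
apply_moves(rows=[{"x": 0,"y": 0,"z": 0,"ax": 0,"ay": 0,"az": 0,"gripper": 1}])

```text
clock: 13.48
position: [0.6433, 0.0099, 0.0572]
ee_rot: [0.72, 0.693, -0.0, -0.0]
ft_force: [-3.1, -0.4, 0.5]
grip_width: 0.274
grasp_force: 69.0
```

Emit:
apply_moves(rows=[{"x": 0,"y": 0.4,"z": 0,"ax": 0,"ay": 0,"az": 0,"gripper": 1},{"x": 0,"y": 0,"z": 0,"ax": 0,"ay": 0,"az": 0,"gripper": 1}])

```text
clock: 13.65
position: [0.6435, 0.0099, 0.0571]
ee_rot: [0.72, 0.693, -0.001, -0.0]
ft_force: [-6.1, 1.2, 0.4]
grip_width: 0.271
grasp_force: 69.1
```

Emit:
apply_moves(rows=[{"x": 0,"y": 0,"z": 0,"ax": 0,"ay": 0,"az": 0,"gripper": 1}])

```text
clock: 13.73
position: [0.6435, 0.01, 0.0571]
ee_rot: [0.721, 0.693, -0.001, -0.0]
ft_force: [-5.5, 0.5, 1.2]
grip_width: 0.274
grasp_force: 69.1
```

Emit:
apply_moves(rows=[{"x": 0,"y": 0,"z": 0,"ax": 0,"ay": 0,"az": 0,"gripper": 1}])

```text
clock: 13.82
position: [0.6434, 0.01, 0.057]
ee_rot: [0.72, 0.693, -0.001, -0.001]
ft_force: [-5.0, 1.1, 1.1]
grip_width: 0.271
grasp_force: 69.1
```

Emit:
apply_moves(rows=[{"x": 0,"y": 0.2,"z": 0,"ax": 0,"ay": 0,"az": 0,"gripper": 1},{"x": 0,"y": 0,"z": 0,"ax": 0,"ay": 0,"az": 0,"gripper": 1},{"x": 0,"y": 0,"z": 0,"ax": 0,"ay": 0,"az": 0,"gripper": 1},{"x": 0,"y": 0,"z": 0,"ax": 0,"ay": 0,"az": 0,"gripper": 1},{"x": 0,"y": 0,"z": 0,"ax": 0,"ay": 0,"az": 0,"gripper": 1}])

```text
clock: 14.23
position: [0.6435, 0.0099, 0.057]
ee_rot: [0.721, 0.693, -0.001, -0.001]
ft_force: [-6.2, 0.3, -0.6]
grip_width: 0.275
grasp_force: 69.1
```

```bash
python3 st.py; python3 - <<'E'
from n import *
w=camera('wrist');s=camera('side')
cv2.imwrite('pics/z8.png',np.hstack([cv2.resize(s['color'][150:290,180:340,::-1],(380,450)),cv2.resize(w['color'][60:330,200:,::-1],(420,450))]))
h=cv2.cvtColor(w['color'],cv2.COLOR_RGB2HSV).astype(int);H,S,V=h[...,0],h[...,1],h[...,2]
for n,m in(('blue',(H>100)&(H<130)),('red',(H<5)|(H>172)),('yel',(H>20)&(H<35)),('grn',(H>45)&(H<85))):
    k=big(m&(S>110)&(V>60),(200,60,500,330))[0].reshape(-1,2);P=onz(w,k,.016)*1000;print(n,P[:,1].max().round(1),[round(x,1) for x in P[P[:,1].argmax(),:2]])
E
```

```text
[0.6435 0.0099 0.057 ] toolx ang 87.80775322386198 F [-6.2   0.29 -0.63] q7 -0.41743872720434094 tilt [-1.7e-03 -1.0e-04 -1.0e+00]
blue 44.5 [np.float64(678.2), np.float64(44.5)]
red 47.9 [np.float64(668.1), np.float64(47.9)]
yel 56.0 [np.float64(658.8), np.float64(56.0)]
grn 60.9 [np.float64(650.8), np.float64(60.9)]
```

View pics/z8.png

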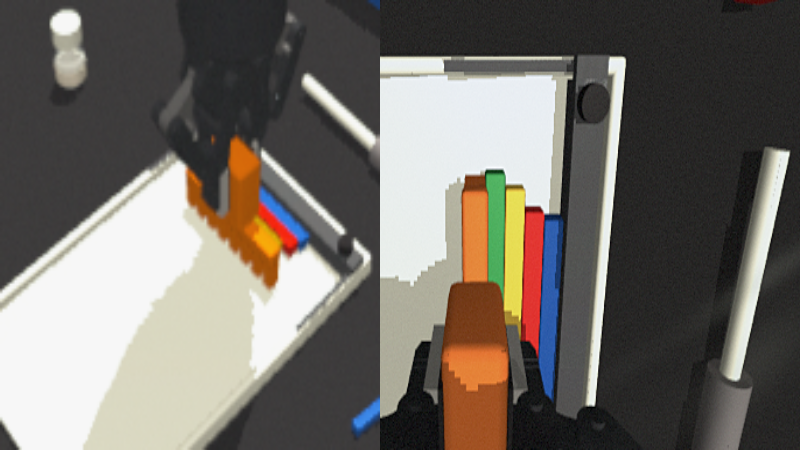

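The row is seated flat against the stop at about 6 N. Backing off gently.

Emit:
apply_moves(rows=[{"x": 0,"y": -1,"z": 0,"ax": 0,"ay": 0,"az": 0,"gripper": 1},{"x": 0,"y": -2,"z": 0,"ax": 0,"ay": 0,"az": 0,"gripper": 1},{"x": 0,"y": -6,"z": 0,"ax": 0,"ay": 0,"az": 0,"gripper": 1},{"x": 0,"y": -15,"z": 0,"ax": 0,"ay": 0,"az": 0,"gripper": 1},{"x": 0,"y": -20,"z": -10,"ax": 0,"ay": 0,"az": 0,"gripper": 1}])

```text
clock: 14.75
position: [0.5996, 0.0112, 0.0659]
ee_rot: [0.721, 0.693, -0.0, -0.0]
ft_force: [-0.4, -0.7, -0.6]
grip_width: 0.273
grasp_force: 68.8
```

Emit:
apply_moves(rows=[{"x": 0,"y": -20,"z": -20,"ax": 0,"ay": 0,"az": 0,"gripper": 1},{"x": 0,"y": -20,"z": -20,"ax": 0,"ay": 0,"az": 0,"gripper": 1},{"x": 0,"y": -20,"z": -17,"ax": 0,"ay": 0,"az": 0,"gripper": 1},{"x": 0,"y": -25,"z": 0,"ax": 0,"ay": 0,"az": 6.4,"gripper": 1},{"x": 0,"y": -20,"z": 0,"ax": 0,"ay": 0,"az": 6.4,"gripper": 1}])

```text
clock: 15.17
position: [0.4948, 0.0174, 0.1252]
ee_rot: [0.795, 0.607, 0.001, 0.001]
ft_force: [0.1, 1.4, -1.2]
grip_width: 0.274
grasp_force: 69.0
```

Emit:
apply_moves(rows=[{"x": 30,"y": 0,"z": 0,"ax": 0,"ay": 0,"az": 0,"gripper": 1},{"x": 30,"y": 0,"z": 0,"ax": 0,"ay": 0,"az": 0,"gripper": 1},{"x": 30,"y": 0,"z": 0,"ax": 0,"ay": 0,"az": 0,"gripper": 1},{"x": 20,"y": 0,"z": 0,"ax": 0,"ay": 0,"az": 0,"gripper": 1},{"x": 0,"y": 0,"z": 0,"ax": 0,"ay": 0,"az": 0,"gripper": 1}])

```text
clock: 15.58
position: [0.5242, 0.129, 0.125]
ee_rot: [0.792, 0.611, 0.002, -0.0]
ft_force: [-0.3, 0.5, -0.7]
grip_width: 0.27
grasp_force: 69.1
```

```bash
cat > go.py <<'E'
from st import *
print(1000*M.T@(np.array([.4903,.2802,.0535])-o['position']))
E
python3 go.py; python3 - <<'E'
from n import *
t=camera('top');save(t,'t9.png')
h=cv2.cvtColor(t['color'],cv2.COLOR_RGB2HSV).astype(int);H,S,V=h[...,0],h[...,1],h[...,2]
for n,m in(('blue',(H>100)&(H<130)),('red',(H<5)|(H>172)),('yel',(H>20)&(H<35)),('grn',(H>45)&(H<85))):
    ks=big(m&(S>110)&(V>60),(215,180,312,305))
    if ks: print(n,rect(onz(t,ks[0].reshape(-1,2),.015)))
E
```

```text
[0.5242 0.129  0.125 ] toolx ang 75.31041098922113 F [-0.28  0.53 -0.74] q7 -0.8021481005786829 tilt [ 0.0023  0.0027 -1.    ]
[137.40575539 -71.27813146  71.84426152]
blue ((685.5671997070312, 3.0256614685058594), (74.02334594726562, 7.951953887939453), 87.55976867675781)
red ((675.0012817382812, 6.359319686889648), (76.27819061279297, 7.549670219421387), 85.73934173583984)
yel ((664.6058349609375, 14.283660888671875), (77.94898986816406, 9.111137390136719), 89.40077209472656)
grn ((654.4429321289062, 20.99561882019043), (73.39225006103516, 6.810321807861328), 89.40862274169922)
```

The sticks stayed put: about 10.4 mm pitch and parallel. Next, the rest.

Emit:
apply_moves(rows=[{"x": 28,"y": -18,"z": 0,"ax": 0,"ay": 0,"az": 0,"gripper": 1},{"x": 28,"y": -18,"z": 0,"ax": 0,"ay": 0,"az": 0,"gripper": 1},{"x": 28,"y": -18,"z": 0,"ax": 0,"ay": 0,"az": 0.3,"gripper": 1},{"x": 28,"y": -17,"z": 0,"ax": 0,"ay": 0,"az": 0,"gripper": 1},{"x": 25,"y": 0,"z": 0,"ax": 0,"ay": 0,"az": 0,"gripper": 1}])

```text
clock: 16.05
position: [0.4888, 0.2765, 0.1247]
ee_rot: [0.794, 0.608, -0.0, 0.0]
ft_force: [0.2, 0.2, -1.1]
grip_width: 0.272
grasp_force: 69.1
```

Emit:
apply_moves(rows=[{"x": 0,"y": 0,"z": 10,"ax": 0,"ay": 0,"az": 0,"gripper": 1},{"x": 0,"y": 0,"z": 10,"ax": 0,"ay": 0,"az": 0,"gripper": 1},{"x": 0,"y": 0,"z": 10,"ax": 0,"ay": 0,"az": 0,"gripper": 1},{"x": 0,"y": 0,"z": 0,"ax": 0,"ay": 0,"az": 0,"gripper": 1},{"x": 0,"y": 0,"z": 0,"ax": 0,"ay": 0,"az": 0,"gripper": 1}])

```text
clock: 16.47
position: [0.4912, 0.2729, 0.0934]
ee_rot: [0.796, 0.606, -0.001, 0.0]
ft_force: [-0.0, -0.2, -0.9]
grip_width: 0.273
grasp_force: 69.1
```

```bash
python3 go.py
```

```text
[0.4912 0.2729 0.0934] toolx ang 74.5886490506778 F [-0.04 -0.19 -0.92] q7 -1.1399519259564117 tilt [-0.0013 -0.0014 -1.    ]
[ 6.90404116 -2.81168233 39.91803663]
```

Emit:
apply_moves(rows=[{"x": 7,"y": -2.8,"z": 0,"ax": 0,"ay": 0,"az": -0.4,"gripper": 1},{"x": 0,"y": 0,"z": 8,"ax": 0,"ay": 0,"az": 0,"gripper": 1},{"x": 0,"y": 0,"z": 7,"ax": 0,"ay": 0,"az": 0,"gripper": 1},{"x": 0,"y": 0,"z": 0,"ax": 0,"ay": 0,"az": 0,"gripper": 1},{"x": 0,"y": 0,"z": 0,"ax": 0,"ay": 0,"az": 0,"gripper": 1}])

```text
clock: 16.88
position: [0.4901, 0.2819, 0.0787]
ee_rot: [0.793, 0.609, -0.001, -0.0]
ft_force: [-0.8, 0.7, -1.0]
grip_width: 0.27
grasp_force: 69.1
```

```bash
python3 go.py
```

```text
[0.4901 0.2819 0.0787] toolx ang 75.10478067561161 F [-0.83  0.7  -0.97] q7 -1.1600170652707409 tilt [-1.e-03 -6.e-04 -1.e+00]
[-1.5621613   0.69723204 25.16566298]
```

Within about 2 mm. Lowering into the rest, gently near the floor.

Emit:
apply_moves(rows=[{"x": -1.5,"y": 0.5,"z": 5,"ax": 0,"ay": 0,"az": 0,"gripper": 1},{"x": 0,"y": 0,"z": 6,"ax": 0,"ay": 0,"az": 0,"gripper": 1},{"x": 0,"y": 0,"z": 6,"ax": 0,"ay": 0,"az": 0,"gripper": 1},{"x": 0,"y": 0,"z": 5,"ax": 0,"ay": 0,"az": 0,"gripper": 1},{"x": 0,"y": 0,"z": 0,"ax": 0,"ay": 0,"az": 0,"gripper": 1}])

```text
clock: 17.3
position: [0.4899, 0.2801, 0.0559]
ee_rot: [0.793, 0.609, -0.001, -0.0]
ft_force: [-0.1, -0.2, -1.6]
grip_width: 0.278
grasp_force: 69.1
```

Emit:
apply_moves(rows=[{"x": 0,"y": 0,"z": 1,"ax": 0,"ay": 0,"az": 0,"gripper": 1},{"x": 0,"y": 0,"z": 1,"ax": 0,"ay": 0,"az": 0,"gripper": 1},{"x": 0,"y": 0,"z": 0,"ax": 0,"ay": 0,"az": 0,"gripper": 1},{"x": 0,"y": 0,"z": 0,"ax": 0,"ay": 0,"az": 0,"gripper": 1}])

```text
clock: 17.63
position: [0.4906, 0.2807, 0.0555]
ee_rot: [0.793, 0.609, 0.0, 0.0]
ft_force: [-0.7, -0.3, -0.8]
grip_width: 0.275
grasp_force: 69.1
```

```bash
python3 go.py
```

```text
[0.4906 0.2807 0.0555] toolx ang 75.10510488044862 F [-0.74 -0.3  -0.83] q7 -1.1768824642689042 tilt [ 3.e-04  0.e+00 -1.e+00]
[-0.5639593  -0.13566334  1.97069067]
```

Emit:
apply_moves(rows=[{"x": 0,"y": 0,"z": 1,"ax": 0,"ay": 0,"az": 0,"gripper": 1},{"x": 0,"y": 0,"z": 0.7,"ax": 0,"ay": 0,"az": 0,"gripper": 1},{"x": 0,"y": 0,"z": 0,"ax": 0,"ay": 0,"az": 0,"gripper": 1},{"x": 0,"y": 0,"z": 0,"ax": 0,"ay": 0,"az": 0,"gripper": 1}])

```text
clock: 17.97
position: [0.4905, 0.2806, 0.0536]
ee_rot: [0.793, 0.609, 0.0, 0.0]
ft_force: [-1.7, 0.2, -1.2]
grip_width: 0.273
grasp_force: 69.3
```

Emit:
apply_moves(rows=[{"x": 0,"y": 0,"z": 0.5,"ax": 0,"ay": 0,"az": 0,"gripper": 1},{"x": 0,"y": 0,"z": 0,"ax": 0,"ay": 0,"az": 0,"gripper": 1},{"x": 0,"y": 0,"z": 0,"ax": 0,"ay": 0,"az": 0,"gripper": 1}])

```text
clock: 18.22
position: [0.4905, 0.2806, 0.0535]
ee_rot: [0.793, 0.609, -0.0, 0.0]
ft_force: [-2.7, -2.2, 4.9]
grip_width: 0.268
grasp_force: 69.8
```

Seated on the rest floor. Releasing and retreating.

Emit:
apply_moves(rows=[{"x": 0,"y": 0,"z": 0,"ax": 0,"ay": 0,"az": 0,"gripper": 0.6},{"x": 0,"y": 0,"z": 0,"ax": 0,"ay": 0,"az": 0,"gripper": 0.4},{"x": 0,"y": 0,"z": 0,"ax": 0,"ay": 0,"az": 0,"gripper": 0.1},{"x": 0,"y": 0,"z": 0,"ax": 0,"ay": 0,"az": 0,"gripper": 0},{"x": 0,"y": 0,"z": 0,"ax": 0,"ay": 0,"az": 0,"gripper": 0}])

```text
clock: 18.63
position: [0.4905, 0.2806, 0.053]
ee_rot: [0.793, 0.609, -0.0, 0.0]
ft_force: [-0.7, 0.4, 0.1]
grip_width: 0.941
grasp_force: 0.0
```

Emit:
apply_moves(rows=[{"x": 0,"y": 0,"z": 0,"ax": 0,"ay": 0,"az": 0,"gripper": 0},{"x": 0,"y": 0,"z": -15,"ax": 0,"ay": 0,"az": 0,"gripper": 0},{"x": 0,"y": 0,"z": -30,"ax": 0,"ay": 0,"az": 0,"gripper": 0},{"x": 0,"y": 0,"z": -40,"ax": 0,"ay": 0,"az": 0,"gripper": 0},{"x": 0,"y": 0,"z": -40,"ax": 0,"ay": 0,"az": 0,"gripper": 0}])

```text
clock: 19.05
position: [0.4897, 0.2807, 0.1802]
ee_rot: [0.793, 0.61, -0.0, -0.0]
ft_force: [1.3, 0.4, 0.2]
grip_width: 1.002
grasp_force: 0.0
```

Emit:
apply_moves(rows=[{"x": 0,"y": 0,"z": -30,"ax": 0,"ay": 0,"az": 0,"gripper": 0},{"x": 0,"y": 0,"z": 0,"ax": 0,"ay": 0,"az": 0,"gripper": 0},{"x": 0,"y": 0,"z": 0,"ax": 0,"ay": 0,"az": 0,"gripper": 0}])

```text
clock: 19.3
position: [0.4911, 0.2814, 0.211]
ee_rot: [0.793, 0.61, 0.002, 0.001]
ft_force: [-1.0, 0.7, -0.9]
grip_width: 1.001
grasp_force: 0.0
```

```bash
python3 - <<'E'
from n import *
s=camera('side');w=camera('wrist')
cv2.imwrite('pics/z10.png',np.hstack([cv2.resize(s['color'][130:330,100:360,::-1],(400,310)),cv2.resize(w['color'][:,:,::-1],(400,310))]))
E
```

```text
(no output)
```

View pics/z10.png

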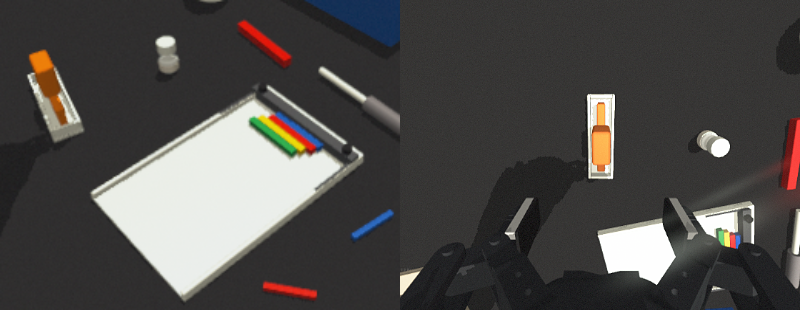

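The rake stands upright in its rest, the sticks are packed on the stop, and the bystanders are in place.

```bash
python3 -c "
from workcell import *
print(hand_in())"
```

```text
the job is handed in; nothing more can be done
None
```

The job is handed in (no verdict was returned): the four sticks were pressed at about 6 N and lie flat and parallel against the stop, and the rake stands teeth-down in its rest.

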